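Blow off a circuit board with the two-speed air gun

TASK

Blow the dust off the green circuit board with the clamped air gun that is aimed at it, the one with the orange trigger: squeeze its trigger to the pressure point and keep it there for about a second for a gentle flow, then squeeze on through to the second stage, all the way, for about a second of full flow. Then let go so that the trigger springs back out, and do not touch the other station with the blue trigger.

Things in the scene. Friction and masses are not known exactly. Their poses are not given: they have to be found in the camera images.
- station: Fixed blow-off station with the green circuit board in its nest and a black air gun with ORANGE trigger, clamped upside down: handle straight up, barrel low. Place and heading vary. Origin on the bench under the handle; z up, x along the barrel, from handle to trigger, nozzle, board. Plate 110 mm wide, from x -65 to +235 mm. Barrel and clamp reach 64 mm high, handle (28 mm wide) 150.
- grip (a point): On this gun, 120 mm above the bench, 3 mm in x from the station origin; axes as the station's. Handle's back face at x -25 mm; trigger bar's front face at x +33 mm free, +21 at the pressure point, +13 fully in (58, 46, 38 mm over handle and trigger). Squeeze from above, fingers closing along x. The gun rides on a soft centring slide: gives 12 mm each way (0.15 N/mm), this point with it.
- trigger (a joint): First-stage travel (m) of the orange trigger bar (22 mm wide, 9 thick, 67 to 146 mm above the bench, in front of the handle): 0 free, 0.012 at the pressure point, where it meets a brass collar. Moves straight towards the handle. Light spring, 1.2 N at the start, 3.6 N at 0.012; springs back when let go. A squeeze of 5 to 8 N rests at the pressure point.
- second_stage (a joint): Second-stage travel (m) of the same trigger: how far it has pushed the brass collar into the handle. 0 up to the pressure point, 0.008 fully squeezed, at a hard stop. It does not move until the squeeze reaches 10 N and takes 14 N at 0.008, so a squeeze of 18 N or more goes all the way; springs back when let go.
- spare_station: The other station, fixed, of the same build, sizes, origin and axes, but with a BLUE trigger and an empty black nest (no board). Not to be touched. Place and heading vary; highest point 150 mm.

How it is judged (in metres and radians):
On the way, in this order (a step that is already met when the one before it is completed fails the run):
1. the orange trigger is squeezed into its first stage (at least 5 of 12 mm) and kept there for half a second without entering the second stage (under 2 mm) (value of joint trigger above 0.005 m and value of joint second_stage below 0.002 m), for 0.5 s.
2. the orange trigger is squeezed past the pressure point into the second stage (at least 5 of 8 mm) and kept there for half a second (value of joint trigger above 0.009 m and value of joint second_stage above 0.005 m), for 0.5 s.
At the end, for the whole second after the job is handed in: the orange trigger has sprung back out: first-stage travel under 3 mm, second-stage travel under 2 mm (value of joint trigger below 0.003 m and value of joint second_stage below 0.002 m); the robot touches nothing.
It fails at once if the station with the blue trigger is touched (more than 2 N) (contact force between any of the fingers, the arm and spare_station above 2 N).
It also fails if it takes over 29 s, if anything falls off the work surface, if the arm or the gripper's body presses on something with over 40 N, if the wrist force passes 120 N, or if a joint passes its speed limit or range.

ROBOT

A 6-joint arm with a two-finger parallel gripper is mounted at the origin on the work surface. World frame = base frame: x ahead of the robot, y to its left, z up, the work surface at z = 0. Lengths are in mm, angles in rad, forces in N, time in s.
With the tool pointing down it reaches from about 300 to 775 mm from the base axis. Payload 14.6 kg.
Tool frame: the origin (TCP) lies on the centre line of the jaws, within the pads' length; the fingertips stand 19 mm ahead of it and the grasp point (between the pads) is the TCP (bot.tip_reach is the distance from the TCP to the fingertips, in mm); z points along the fingers, y is the line along which they close (so a half turn about z gives the same grasp; the last joint's range is limited). The gripper opens to 85 mm and grips with 20 to 120 N. Pads are 22 mm wide; open, the fingers measure 114 mm over their backs; the gripper's body (76 mm by 85 mm) begins 54 mm behind the grasp point. The pads swing forward as they close: fully open they stand 13 mm farther back than shut.
Start: joints at [-0.067, 0.3, 1.521, -0, 1.321, -0.067], TCP at [549.991, -0.002, 250.281] pointing down, gripper open.
Joint ranges: [-3.03, 3.03], [-0.79, 2.21], [0.23, 2.52], [-1.04, 4.18], [0, 3.07], [-2.55, 2.55]. Speed limits (rad/s): [2.22, 2.22, 2.57, 3.14, 3.14, 3.14].

INTERFACE

Orientations are given as a unit quaternion [w, x, y, z].
In Python, from rig import bot gives the robot as it stands. Calls block until the motion is done:
- bot.move_to(position, orientation): joint-space move of the TCP to a pose.
- bot.servo_line(position, attitude=None, speed=150, until_force=None): straight line of the TCP; attitude=None keeps the orientation; speed is the mean speed in mm/s. With until_force (N) it stops when the force on the tool has changed by that much, and returns True; else False.
- bot.move_joints(angles): joint-space move.
- bot.move_gripper(opening, grip_force=None): finger opening in mm; grip_force is the grip in N (None keeps the last); returns when the fingers have stopped.
- bot.dwell(seconds).
- bot.ik(position, orientation): joint angles nearest the present ones, or None.
- bot.read_state(): the state.
- bot.read_camera(name): name is "scene" or "side" or "wrist"; returns a dict with "image" (384x512x3 uint8, blue, green, red), "depth" (384x512 float32, mm along the optical axis (not along the pixel's ray), 0 where there is no reading), "fovy" (degrees; the focal length in pixels is half the picture's height over the tangent of half this angle, whatever the lens; pixels are square), "cx", "cy" (the principal point, pixels), "eye" and "attitude" of the camera in the world; the wrist camera has in their place "mount" (4x4, takes a point from camera to tool coordinates, whose origin is the TCP and whose axes are the flange's). Camera axes: x right, y down, z forward; pixel columns grow to the right and rows downward; lengths in mm; the calibration is good to about 2 mm. A picture is of the moment at which its call begins: read the wrist's pose just before it.
A pose or a line that the arm cannot do raises bot.MotionError and nothing moves.
- bot.finish_job(): hands the job in; it is judged then, once.
The state is a dict: "clock": time; "joint_positions": joint angles; "qvel": joint speeds; "effort": joint torques, N m; "ee_pos": TCP position; "tool_rot": TCP orientation; "ft_force": force on the tool from outside, world axes, zero at the start; "moment": the same for the moment, N m; "grip_width": finger opening in mm; "grip_force": force on a finger pad.
Only numpy, scipy, OpenCV 4.12 (cv2) and the standard library are available. Lean on these libraries where they do the work, as an engineer would, in place of code of your own. Each camera call takes 0.05 s, during which the arm holds its last target. There are 200 camera calls.

## Working session

There is one attempt and no reset: what is moved stays moved. The work goes in short steps, each a Python script; the robot and the scene stay as the last script left them, time stands still between calls to the robot, and variables do not carry over. Pictures are saved under pics/ and viewed, at most 10 in all, crops included, and the job is handed in when it is done.

```bash
ls; mkdir -p pics; cat > h.py <<'E'
import numpy as np, cv2
from scipy.spatial.transform import Rotation as R
from rig import bot
def cam(n):
    s=bot.read_state(); c=bot.read_camera(n)
    if n=="wrist":
        q=s["tool_rot"]; T=np.eye(4); T[:3,:3]=R.from_quat(np.r_[q[1:],q[0]]).as_matrix(); T[:3,3]=s["ee_pos"]
        M=T@np.array(c["mount"])
    else:
        M=np.eye(4); a=np.array(c["attitude"],float)
        M[:3,:3]=a if a.shape==(3,3) else R.from_quat(np.r_[a[1:],a[0]]).as_matrix(); M[:3,3]=c["eye"]
    c["M"]=M; c["f"]=c["image"].shape[0]/2/np.tan(np.radians(c["fovy"])/2)
    v,u=np.mgrid[:384,:512]; d=c["depth"]
    p=np.stack([(u-c["cx"])/c["f"]*d,(v-c["cy"])/c["f"]*d,d],-1)
    c["P"]=p@M[:3,:3].T+M[:3,3]; c["ok"]=d>0
    return c
E
python3 - <<'E'
from h import *
a=[]
for n in("scene","side","wrist"):
    c=cam(n); a.append(c["image"]); print(n,c["M"].round(2).tolist(),c["fovy"],c["cx"],c["cy"],c["ok"].mean()); np.savez(f"pics/{n}.npz",im=c["image"],P=c["P"],ok=c["ok"],M=c["M"],f=c["f"],cx=c["cx"],cy=c["cy"])
    cv2.imwrite(f"pics/{n}0.png",c["image"])
cv2.imwrite("pics/all.png",cv2.resize(np.vstack([np.hstack(a[:2]),np.hstack([a[2],a[2]*0])]),(800,600)))
print(bot.read_state())
E
```

```text
pics
scene [[-0.2, 0.53, -0.82, 1135.37], [0.98, 0.1, -0.17, 132.8], [-0.0, -0.84, -0.54, 499.42], [0.0, 0.0, 0.0, 1.0]] 55.01702151948905 260.6549230047729 191.7033228153696 0.9959259033203125
side [[0.93, -0.24, 0.27, 337.8], [-0.36, -0.6, 0.71, -505.9], [-0.01, -0.76, -0.65, 556.7], [0.0, 0.0, 0.0, 1.0]] 55.711429303685044 247.8450540999624 194.98615502718636 0.9959309895833334
wrist [[1.0, -0.0, -0.0, 548.88], [-0.0, -0.96, -0.28, 70.91], [-0.0, 0.28, -0.96, 373.15], [0.0, 0.0, 0.0, 1.0]] 62.49335990255057 259.00126988277964 190.17130592773137 0.9958953857421875
{'clock': 0.15, 'joint_positions': array([-6.66172797e-02,  3.00336184e-01,  1.52145864e+00, -8.96681970e-06,
        1.32068880e+00, -6.66038653e-02]), 'qvel': array([ 0.00036932, -0.00062022, -0.00188002,  0.00113516, -0.00075414,
        0.00123706]), 'effort': array([ 1.15317634e-03, -5.43663168e+01, -3.61884356e+01, -9.07762978e-05,
        3.16729136e-03,  4.75633647e-05]), 'ee_pos': array([ 5.49833257e+02, -3.27888523e-03,  2.49847115e+02]), 'tool_rot': array([-3.32413501e-04,  7.07110668e-01,  7.07102754e-01, -2.96608105e-04]), 'ft_force': array([-0.1937832 ,  0.70618178,  0.59985576]), 'moment': array([-0.0638409 , -0.03239037, -0.03102553]), 'grip_force': 0.0, 'grip_width': 85.04617562835405}
```

View pics/all.png

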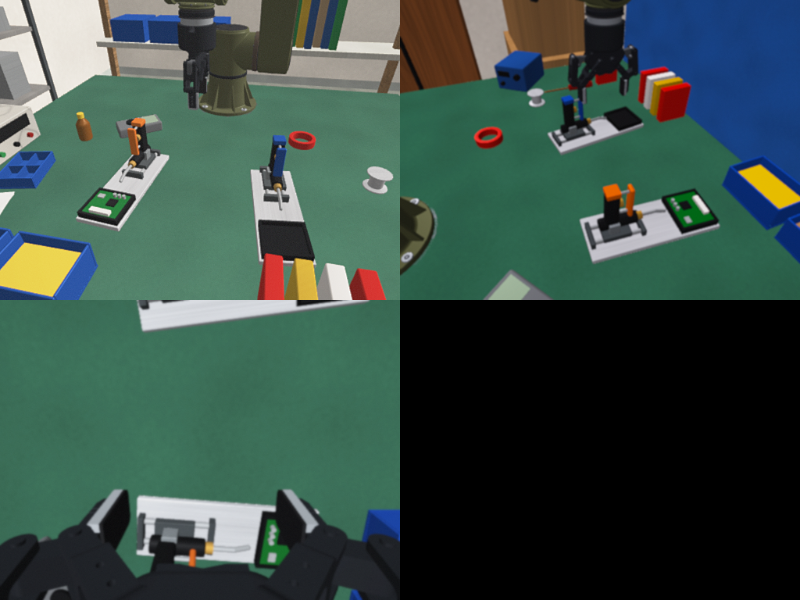

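The orange station is at the robot's right: in the scene view its gun is near tile pixel (135,140) with the green board at (107,205), and in the side view the gun is at (620,210). The blue station is on the other side, and all of its plate is well clear. Next I measure with depth and colour.

```bash
python3 - <<'E'
from h import *
W=[];O=[];G=[]
for n in("scene","side"):
    z=np.load(f"pics/{n}.npz"); P=z["P"]; hsv=cv2.cvtColor(z["im"],cv2.COLOR_BGR2HSV); H,S,V=cv2.split(hsv)
    for nm,sgn in(("orange",-1),("blue",1)):
        reg=z["ok"]&(P[...,0]>250)&(P[...,0]<800)&(P[...,1]*sgn>-20)&(P[...,1]*sgn<450)
        col=(H>5)&(H<17)&(S>170)&(V>100) if sgn<0 else (H>105)&(H<125)&(S>150)
        m=reg&col&(P[...,2]>60)&(P[...,2]<160); q=P[m]
        print(n,nm,m.sum(),q.min(0).round(),q.max(0).round(),np.median(q,0).round())
        w=reg&(S<40)&(V>120)&(P[...,2]>1)&(P[...,2]<25)
        k,l,st,_=cv2.connectedComponentsWithStats(w.astype(np.uint8)); i=1+st[1:,4].argmax()
        q=P[l==i]; print("  plate",len(q),np.median(q[:,2]),cv2.minAreaRect(q[:,:2].astype(np.float32)))
    m=z["ok"]&(H>45)&(H<75)&(S>120)&(P[...,2]>8)&(P[...,2]<40)&(P[...,1]<0); print("board",m.sum(),np.median(P[m],0).round())
    # orange pieces by height
    m=z["ok"]&(H>5)&(H<17)&(S>170)&(V>100)&(P[...,2]>60)&(P[...,2]<160)&(P[...,1]<0)&(P[...,1]>-350)
    for a in range(70,160,10):
        q=P[m&(P[...,2]>a)&(P[...,2]<=a+10)]
        if len(q): print("  z",a,len(q),q.mean(0).round(1),np.ptp(q,0).round(1))
E
python3 - <<'E'
import cv2,numpy as np
a=cv2.imread('pics/scene0.png')[130:300,90:230];b=cv2.imread('pics/side0.png')[210:350,210:430]
cv2.imwrite('pics/crop.png',np.hstack([cv2.resize(a,(400,486))[:480],cv2.resize(b,(400,254),None)[:254] if 0 else cv2.copyMakeBorder(cv2.resize(b,(400,254)),0,226,0,0,0)]))
E
```

```text
scene orange 478 [ 377. -423.   61.] [ 543. -160.  151.] [ 538. -176.  126.]
  plate 2271 11.267288087936834 ((589.484130859375, -183.70205688476562), (111.35694885253906, 300.2737731933594), 85.23518371582031)
scene blue 626 [506. 177.  68.] [567. 207. 152.] [562. 195. 129.]
  plate 2669 11.474214556963375 ((612.7515869140625, 205.01272583007812), (300.3238525390625, 114.50183868408203), 6.916119575500488)
board 819 [ 686. -198.   24.]
  z 70 36 [ 539.1 -176.8   74.8] [ 8.3 19.7  9.6]
  z 80 42 [ 536.5 -176.9   84.8] [33.7 19.2  9.5]
  z 90 39 [ 538.8 -177.6   95. ] [31.  18.1  9.5]
  z 100 43 [ 538.3 -176.5  105.4] [22.1 20.2  9.9]
  z 110 41 [ 537.3 -176.9  115.4] [32.7 20.5  9.6]
  z 120 43 [ 538.6 -176.8  124.7] [32.6 19.4  8.9]
  z 130 51 [ 534.5 -175.2  135.3] [51.3 26.7  9.8]
  z 140 135 [ 511.5 -173.5  145.6] [57.8 29.6  9.8]
  z 150 39 [ 500.2 -176.7  150.4] [24.9 25.3  1.1]
side orange 679 [ 481. -192.   62.] [ 540. -162.  153.] [ 507. -185.  146.]
  plate 3960 12.469019668868441 ((588.99072265625, -184.66690063476562), (110.97268676757812, 299.2074279785156), 85.13322448730469)
side blue 274 [505. 174.  63.] [569. 204. 152.] [530. 186. 139.]
  plate 1368 12.46426001039805 ((612.473876953125, 197.9351806640625), (303.4683532714844, 109.83191680908203), 4.983241558074951)
board 1244 [ 687. -200.   26.]
  z 70 21 [ 533.7 -188.5   74.8] [6.8 7.2 9.7]
  z 80 32 [ 533.5 -186.    85.1] [ 8.3 18.3  9.6]
  z 90 35 [ 532.7 -185.1   95.4] [ 6.5 15.7  9.7]
  z 100 35 [ 533.2 -185.4  105.8] [ 8.1 17.3  8.4]
  z 110 38 [ 532.9 -184.5  114.6] [19.7 18.6  9.7]
  z 120 40 [ 533.5 -186.6  125. ] [ 8.  16.   9.9]
  z 130 36 [ 528.4 -187.8  136.1] [49.4 18.9  9.3]
  z 140 211 [ 508.1 -183.4  146. ] [58.8 29.7  9.9]
  z 150 229 [ 496.1 -177.4  151. ] [29.2 29.7  2.6]
```

View pics/crop.png

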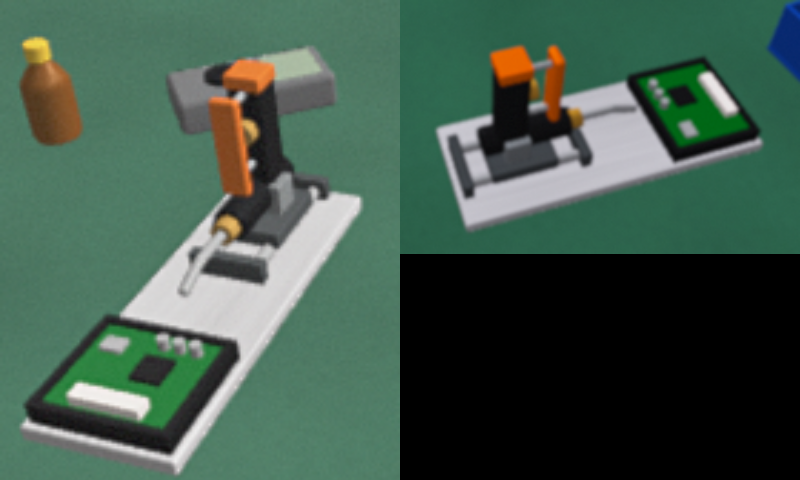

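The two views agree on the plate: 111x300 mm (110x300 given), heading about -4.8°, so the origin is at about (504.5, -177). The trigger's front face measures 538 mm, against 537 expected. I'll move over it and check with the wrist camera.

```bash
cat >> h.py <<'E'
th=np.radians(-4.8); org=np.array([504.5,-177.1]); ex=np.array([np.cos(th),np.sin(th)]); ey=np.array([-ex[1],ex[0]])
r=(R.from_euler('z',th)*R.from_matrix([[0,1,0],[1,0,0],[0,0,-1]])).as_quat(); Q=[r[3],r[0],r[1],r[2]]
def at(x,z,y=0): return [*(org+x*ex+y*ey),z]
E
python3 - <<'E'
from h import *
bot.move_to(at(-1,225),Q)
c=cam("wrist"); P=c["P"]; H,S,V=cv2.split(cv2.cvtColor(c["image"],cv2.COLOR_BGR2HSV))
m=c["ok"]&(H>5)&(H<17)&(S>170)&(V>100)&(P[...,2]>60)&(P[...,2]<160)
L=(P[...,:2]-org)@np.c_[ex,ey]
for lo,hi in((70,100),(100,130),(130,143),(143,156)):
    k=m&(P[...,2]>lo)&(P[...,2]<=hi)
    if k.sum(): print(lo,k.sum(),np.percentile(L[k],[2,50,98],axis=0).round(1).tolist())
s=bot.read_state(); print(s["clock"],s["ee_pos"],s["grip_width"],at(-1,225))
cv2.imwrite("pics/w1.png",c["image"])
E
```

```text
70 133 [[25.2, -8.0], [26.1, 8.5], [33.0, 9.6]]
100 173 [[25.1, -3.2], [26.8, 8.7], [33.0, 9.8]]
130 181 [[-21.9, -6.2], [25.1, 9.6], [32.3, 13.2]]
143 2057 [[-23.1, -14.1], [-7.8, 0.3], [31.4, 13.1]]
0.9667 [ 504.00325548 -176.00042372  225.23955634] 85.21538889113131 [np.float64(503.5035071407505), np.float64(-177.01632215666768), 225]
```

View pics/w1.png

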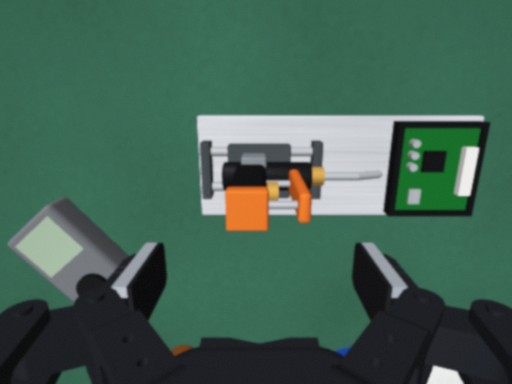

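The wrist view shows the handle cap (247,208) and trigger (302,195) centred between the pads. The measured trigger front is +33 and y is about 0, as specified. I'll descend and squeeze by opening, since the minimum grip force of 20 N is too high for the first stage.

```bash
python3 - <<'E'
from h import *
def pr(t):
    s=bot.read_state(); print(t,round(s["clock"],2),round(s["grip_width"],1),round(s["grip_force"],1),s["ft_force"].round(1),s["ee_pos"].round(1))
pr("hover")
hit=bot.servo_line(at(-1,120),speed=100,until_force=8); pr(f"down {hit}")
if not hit:
    bot.move_gripper(62,20); pr("62")
    for w in (56,52,50): bot.move_gripper(w,20); pr(w)
E
```

```text
hover 0.97 85.2 0.0 [-0.   0.1  0.4] [ 504.  -176.   225.2]
down False 2.17 85.2 0.0 [-1.1 -0.7  0.1] [ 503.8 -177.1  120.6]
62 2.53 62.0 0.4 [ 0.3 -0.4  0.2] [ 503.6 -177.1  120.2]
56 2.77 56.3 1.1 [ 0.9 -1.3  1.5] [ 503.6 -177.1  120.1]
52 2.98 51.9 2.1 [0.8 0.4 1.9] [ 503.6 -177.   120.1]
50 3.2 50.1 2.6 [0.3 0.3 3. ] [ 503.5 -177.   120.1]
```

```bash
python3 - <<'E'
from h import *
def pr(t):
    s=bot.read_state(); print(t,round(s["clock"],2),round(s["grip_width"],1),round(s["grip_force"],1),s["ft_force"].round(1))
bot.move_gripper(46.5,20); pr("1st"); bot.dwell(1.0); pr("held")
bot.move_gripper(36,25); pr("2nd"); bot.dwell(1.0); pr("held")
E
```

```text
1st 3.42 46.8 3.4 [-0.2  0.7  5. ]
held 4.42 46.6 3.4 [ 0.2 -0.7  5.5]
2nd 4.66 36.9 25.3 [-0.9  0.7 11.8]
held 5.66 37.1 25.3 [-0.2  1.7 11.2]
```

First stage rested at 46.6 mm with 3.4 N. The second stage is at its stop (37 mm, 25 N). Now I release, lift and check.

```bash
python3 - <<'E'
from h import *
bot.move_gripper(85); bot.dwell(0.3)
bot.servo_line(at(-1,230),speed=100); bot.dwell(0.5)
c=cam("wrist"); P=c["P"]; H,S,V=cv2.split(cv2.cvtColor(c["image"],cv2.COLOR_BGR2HSV))
L=(P[...,:2]-org)@np.c_[ex,ey]
m=c["ok"]&(H>5)&(H<17)&(S>170)&(V>100)&(P[...,2]>70)&(P[...,2]<156)
for lo,hi in((70,130),(143,156)):
    k=m&(P[...,2]>lo)&(P[...,2]<=hi); print(np.percentile(L[k],[2,98],axis=0).round(1).tolist())
s=bot.read_state(); print(s["clock"],s["grip_width"],s["ft_force"],s["ee_pos"])
E
```

```text
[[25.2, -6.9], [33.0, 9.7]]
[[-23.0, -14.0], [31.5, 13.0]]
8.2917 85.0744713426815 [ 0.10544795 -0.0612844   0.29733987] [ 503.5083526  -177.00287729  230.00709757]
```

The trigger's front face is back at +33 (free), and the robot touches nothing.

```bash
python3 -c "
from rig import bot
print(bot.finish_job())"
```

```text
the job is handed in; nothing more can be done
None
```

I held the orange trigger at its pressure point for about 1 s, then fully squeezed for about 1 s. It sprang back out on release, the blue station was never approached, and I handed the job in at about 8.3 s (no verdict was returned).

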